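# Pile the LED drivers and hold the test box lid open

## Task

Get the next test load ready: pile the two loose LED drivers one after the other squarely on the driver that lies on the blue mat, edges flush, right way up, and let go of them, leaving the pile on its mat. Then lift the sprung lid of the grey test box by its steel bar handle to 60 degrees open (within 6 degrees either way) and finish while still holding it there in the gripper, so that I can put the pile in with both hands; it falls shut when let go. Leave the other things on the bench where they are.

Things in the scene. Friction and masses are not known exactly. Their poses are not given: they have to be found in the camera images.
- driver_base_center (a point): Centre of the LED driver that lies on the blue mat: a light grey finned metal box, 64 (x) x 122 (y) x 39 (z) mm, 0.42 kg, right way up, loose. Its own y runs along its length, z up. The blue mat is 110 x 150 mm and 3 mm thick, fixed to the bench; the driver lies centred on it, square with it.
- driver_a_center (a point): Centre (half-way up) of the first loose LED driver, same shape as the one on the mat, 64 (x) x 122 (y) x 39 (z) mm, about 0.42 kg, lying flat on the bench right way up; own y along its length. Grasp across the 64 mm width (closing along its x). Either loose driver may go on first.
- driver_b_center (a point): Centre (half-way up) of the second loose LED driver, the same kind, 64 (x) x 122 (y) x 39 (z) mm; own y along its length.
- lid_handle (a point): Middle of the lid's steel bar handle: round, 10 mm thick, 124 mm long between two arms, along the point's y (parallel to the hinge), free air all round, 36 mm before the lid's front edge. Shut: x points level from bar to hinge, z up, 133 mm above the bench; turns with the lid. The bar lies 176 mm from the hinge line along the lid and 3 mm above it square to the lid. It can turn between finger pads.
- lid_hinge (a point): Middle of the hinge line, at the far top edge of the grey test box (140 mm deep along x, 200 wide along y, 130 high, fixed to the bench; lid on top 6 mm thick, pale see-through panel in a blue frame). This frame does not turn with the lid: x level from the box's front to its back, y along the hinge, z up. The handle is on the -x side.
- lid (a joint): Lid angle in rad: 0 shut, grows as the lid opens upward and back, at most 1.45 (83 degrees); 60 degrees is 1.047. A spring and its weight close it: 3 to 4 N at the handle, everywhere on the way; it falls shut when released.
- tape_measure: Bystander: yellow-brown tape measure, 30 x 68 x 58 mm, on the bench, origin under its centre. Leave alone.
- marker: Bystander: blue marker lying near the bench's front edge, 17 x 138 (y) x 17 mm, origin under its centre. Leave alone.
- side_cutters: Bystander: pliers-like side cutters with red handles, 55 x 165 (y) x 13 mm, near the front edge on the right, origin under the centre. Leave alone.
- tape_roll: Bystander: roll of black tape lying flat, 91 x 91 x 18 mm, towards the back. Leave alone.
There are look-alikes about, which are no part of the job. Leave any turquoise look-alike of the part that bears driver_b_center alone.

How it is judged:
On the way, in this order (a step that is already met when the one before it is completed fails the run):
1. both loose drivers lie squarely piled on the one on the mat, released (((horizontal distance between driver_a_center and driver_base_center below 0.008 m and angle between the y axis of driver_a_center and the y axis of driver_base_center, either way round below 0.1 rad and angle between each of driver_a_center, driver_b_center's own z axis and vertical below 0.1 rad and z of driver_a_center in the frame of driver_base_center between 0.035 and 0.044 m and horizontal distance between driver_b_center and driver_a_center below 0.008 m and angle between the y axis of driver_b_center and the y axis of driver_a_center, either way round below 0.1 rad and z of driver_b_center in the frame of driver_a_center between 0.035 and 0.044 m) or (horizontal distance between driver_b_center and driver_base_center below 0.008 m and angle between the y axis of driver_b_center and the y axis of driver_base_center, either way round below 0.1 rad and angle between each of driver_b_center, driver_a_center's own z axis and vertical below 0.1 rad and z of driver_b_center in the frame of driver_base_center between 0.035 and 0.044 m and horizontal distance between driver_a_center and driver_b_center below 0.008 m and angle between the y axis of driver_a_center and the y axis of driver_b_center, either way round below 0.1 rad and z of driver_a_center in the frame of driver_b_center between 0.035 and 0.044 m)) and distance of driver_base_center from where it was at the start of the episode below 0.03 m and angle between driver_base_center's own z axis and vertical below 0.1 rad and contact force between the fingers and driver_a below 0.1 N and linear speed of each of driver_a, driver_b below 0.03 m/s and contact force between the fingers and driver_b below 0.1 N), for 0.2 s.
2. the lid is held at 60 degrees by the gripper (value of joint lid between 0.942 and 1.152 rad and contact force between the fingers and lid above 0.5 N), for 0.3 s.
At the end, for the whole second after the job is handed in: The fingers hold the lid still at 60 +-6 degrees (over 0.5 N, nothing propping it). The two drivers are piled on the base one, each within 8 mm and 0.1 rad of the one below (either way round), right way up, released, at rest; the base moved under 30 mm (all of step 1 and all of step 2 and velocity of joint lid between -0.15 and 0.15 rad/s and contact force between lid and driver_base below 0.1 N and contact force between lid and driver_a below 0.1 N and contact force between lid and driver_b below 0.1 N); the arm keeps its last pose, push and grip.
It fails at once if a bystander is shifted by more than 30 mm (distance of any of tape_measure, marker, side_cutters, tape_roll from where it was at the start of the episode above 0.03 m).
It also fails if it takes over 72 s, if anything falls off the work surface, if the arm or the gripper's body presses on something with over 40 N, if the wrist force passes 120 N, or if a joint passes its speed limit or range.

## Robot

A 6-joint arm with a two-finger parallel gripper is mounted at the origin on a cart in front of the work surface, level with it; the furniture and walls round the work are solid. World frame = base frame: x ahead of the robot, y to its left, z up, the work surface at z = 0. Lengths are in m, angles in rad, forces in N, time in s.
With the tool pointing down it reaches from about 0.425 to 0.925 m from the base axis. Payload 12.5 kg.
Tool frame: the origin (TCP) lies at the very end of the fingers, on their centre line; the grasp point (between the pads) lies 19 mm behind it; z points along the fingers, y is the direction in which the jaws open and shut (so a half turn about z gives the same grasp; the last joint's range is limited). The gripper opens to 85 mm and grips with 20 to 120 N. Pads are 22 mm wide; open, the fingers measure 114 mm over their backs; the gripper's body (76 mm by 85 mm) begins 54 mm behind the grasp point. The pads swing forward as they close: fully open they stand 13 mm farther back than shut.
Start: joints at [1.218, 0.491, 1.559, -0, 1.092, -0.106], TCP at [0.153, 0.606, 0.205] pointing down, gripper open.
Joint ranges: [-3.1, 3.1], [-0.84, 2.19], [0.05, 2.79], [-1.13, 4.28], [0.06, 2.93], [-2.69, 2.69]. Speed limits (rad/s): [2.22, 2.22, 2.79, 3.14, 3.14, 3.14].

## Interface

Orientations are given as a unit quaternion [x, y, z, w].
In Python, from bench import reach, move_straight, movej, move_gripper, sleep, ik, sense, get_image, PlanningError, close_job gives the robot as it stands. Calls block until the motion is done:
- reach(position, orientation): joint-space move of the TCP to a pose.
- move_straight(position, feed=0.15, orientation=None, f_stop=None): straight line of the TCP; orientation=None keeps the orientation; feed is the mean speed in m/s. With f_stop (N) it stops when the force on the tool has changed by that much, and returns True; else False.
- movej(angles): joint-space move.
- move_gripper(opening, effort=None): finger opening in m; effort is the grip in N (None keeps the last); returns when the fingers have stopped.
- sleep(seconds).
- ik(position, orientation): joint angles nearest the present ones, or None.
- sense(): the state.
- get_image(name): name is "scene" or "top"; returns a dict with "image" (384x512x3 uint8, red, green, blue), "fovy" (degrees; the focal length in pixels is half the picture's height over the tangent of half this angle, whatever the lens; pixels are square), "cx", "cy" (the principal point, pixels), "D" ([k1, k2, p1, p2, k3] as OpenCV has them; the pictures are not rectified), "eye" and "orientation" of the camera in the world. Camera axes: x right, y down, z forward; pixel columns grow to the right and rows downward; lengths in m; the calibration is good to about 2 mm. A picture is of the moment at which its call begins. There is no depth.
A pose or a line that the arm cannot do raises PlanningError and nothing moves.
- close_job(): hands the job in, once; it reports no verdict.
The state is a dict: "time_s": time; "joints": joint angles; "joint_vel": joint speeds; "effort": joint torques, N m; "tool_pos": TCP position; "orientation": TCP orientation; "ft_force": force on the tool from outside, world axes, zero at the start; "ft_torque": the same for the moment, N m; "width": finger opening in m.
Only numpy, scipy, OpenCV 4.12 (cv2) and the standard library are available. Lean on these libraries where they do the work, as an engineer would, in place of code of your own. Each camera call takes 0.05 s, during which the arm holds its last target.

## Working session

There is one attempt and no reset: what is moved stays moved. The work goes in short steps, each a Python script; the robot and the scene stay as the last script left them, time stands still between calls to the robot, and variables do not carry over. Pictures are saved under pics/ and viewed, and the job is handed in when it is done.

```bash
mkdir -p pics; ls
python3 - <<'E'
from bench import *
import cv2,json
print(sense())
for n in("scene","top"):
    d=get_image(n); cv2.imwrite(f"pics/{n}0.png",d["image"][:,:,::-1]); print({k:v for k,v in d.items() if k!="image"})
E
```

```text
pics
{'time_s': 0.0, 'joints': array([ 1.21842642e+00,  4.91566061e-01,  1.55944045e+00,  2.69698449e-05,
        1.09167217e+00, -1.05603011e-01]), 'joint_vel': array([ 0.00061771, -0.00031038, -0.00082471,  0.00189675, -0.00094622,
       -0.00110801]), 'effort': array([ 1.56058519e-03, -6.18444371e+01, -2.61594665e+01, -2.10722243e-05,
        4.02642836e-03,  1.51186924e-05]), 'tool_pos': array([0.15255832, 0.60584612, 0.20482681]), 'orientation': array([ 1.23076791e-01,  9.92397002e-01, -5.26124398e-04, -1.34909960e-04]), 'ft_force': array([0.33361385, 0.11884018, 1.01409852]), 'ft_torque': array([ 0.00582693,  0.02703934, -0.02695568]), 'width': 0.08552157033937285}
{'fovy': 54.29611042903154, 'cx': 258.91681238724385, 'cy': 187.40954980700306, 'D': array([-0.09708601,  0.        ,  0.        ,  0.        ,  0.        ]), 'eye': array([-0.17700719, -0.63912027,  0.79156319]), 'orientation': array([ 0.80520074, -0.36198612,  0.19991037, -0.42503371])}
{'fovy': 48.774274069614016, 'cx': 259.3241466870478, 'cy': 193.31101622557185, 'D': array([0.00585857, 0.        , 0.        , 0.        , 0.        ]), 'eye': array([ 0.31458763, -0.00573822,  1.67127231]), 'orientation': array([ 0.70781343, -0.70149044,  0.0577133 , -0.05983718])}
```

View pics/scene0.png

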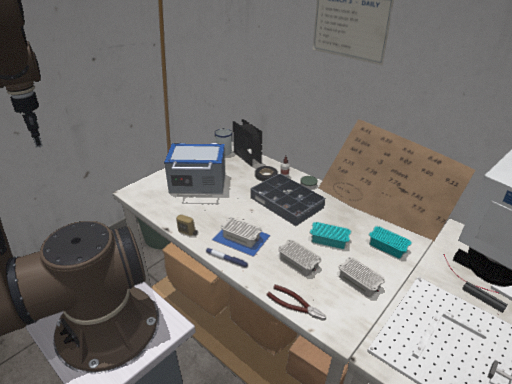

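View pics/top0.png

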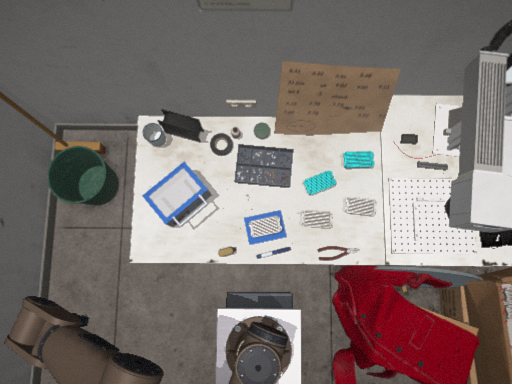

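The top view shows the mat with its driver near (266,227), loose grey drivers near (317,219) and (360,206), turquoise look-alikes at (320,182) and (358,159), and the box at (180,195) with its bar near (203,214). I'll enlarge it for detail.

```bash
cat > h.py <<'E'
import numpy as np,cv2
from scipy.spatial.transform import Rotation as R
from bench import *
def cam(d):
    h=d["image"].shape[0]; f=h/2/np.tan(np.radians(d["fovy"])/2)
    return np.array([[f,0,d["cx"]],[0,f,d["cy"]],[0,0,1]]),R.from_quat(d["orientation"]).as_matrix(),np.array(d["eye"])
def rays(d,uv):
    K,Rm,e=cam(d); n=cv2.undistortPoints(np.float64(uv).reshape(-1,1,2),K,d["D"]).reshape(-1,2)
    return e,np.c_[n,np.ones(len(n))]@Rm.T
def onz(d,uv,z):
    e,r=rays(d,uv); return e+r*((z-e[2])/r[:,2])[:,None]
def proj(d,P):
    K,Rm,e=cam(d); rv=cv2.Rodrigues(Rm.T)[0]
    return cv2.projectPoints(np.float64(P).reshape(-1,1,3),rv,-Rm.T@e,K,d["D"])[0].reshape(-1,2)
def tri(d1,u1,d2,u2):
    e1,r1=rays(d1,[u1]); e2,r2=rays(d2,[u2]); r1=r1[0];r2=r2[0]
    s=np.linalg.lstsq(np.c_[r1,-r2],e2-e1,rcond=None)[0]; a=e1+s[0]*r1;b=e2+s[1]*r2
    return (a+b)/2,np.linalg.norm(a-b)
def crop(d,x0,y0,x1,y1,s,fn):
    cv2.imwrite(fn,cv2.resize(d["image"][y0:y1,x0:x1,::-1],None,fx=s,fy=s,interpolation=cv2.INTER_CUBIC))
E
python3 - <<'E'
from h import *
t=get_image("top");s=get_image("scene")
import pickle;pickle.dump((t,s),open("im0.pkl","wb"))
crop(t,130,140,260,240,6,"pics/t_box.png")
crop(t,230,150,390,265,5,"pics/t_drv.png")
crop(s,150,130,280,230,6,"pics/s_box.png")
crop(s,200,200,400,320,4,"pics/s_drv.png")
E
```

```text
(no output)
```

View pics/t_box.png

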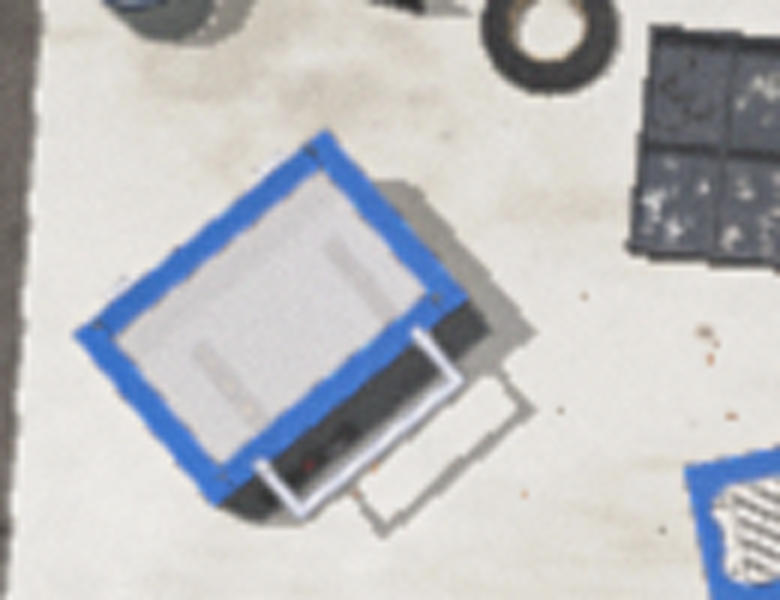

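View pics/t_drv.png

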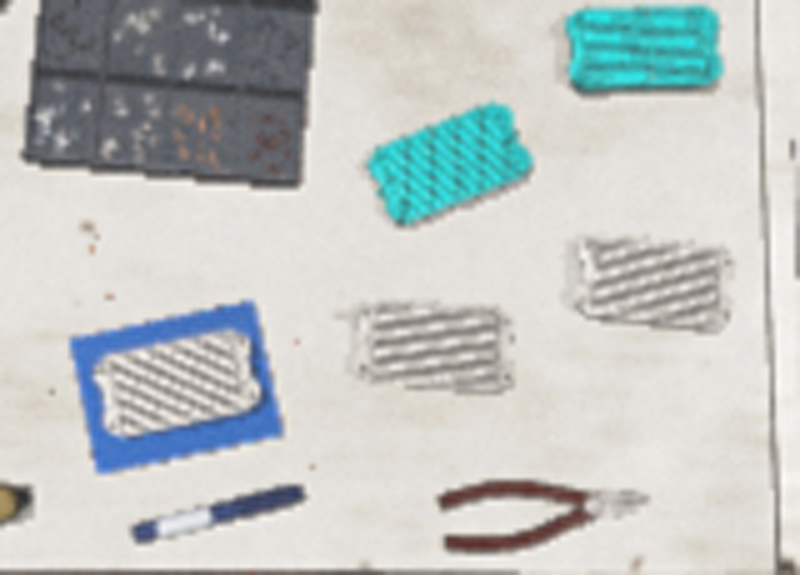

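View pics/s_box.png

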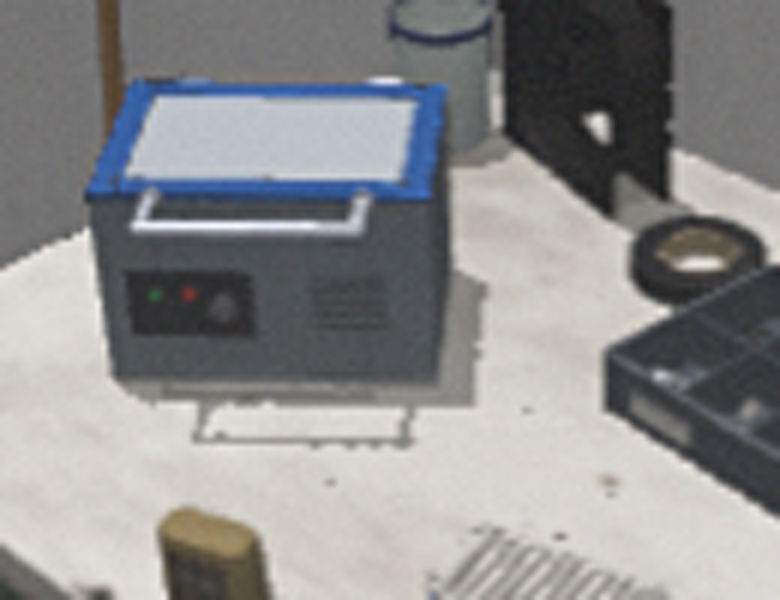

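View pics/s_drv.png

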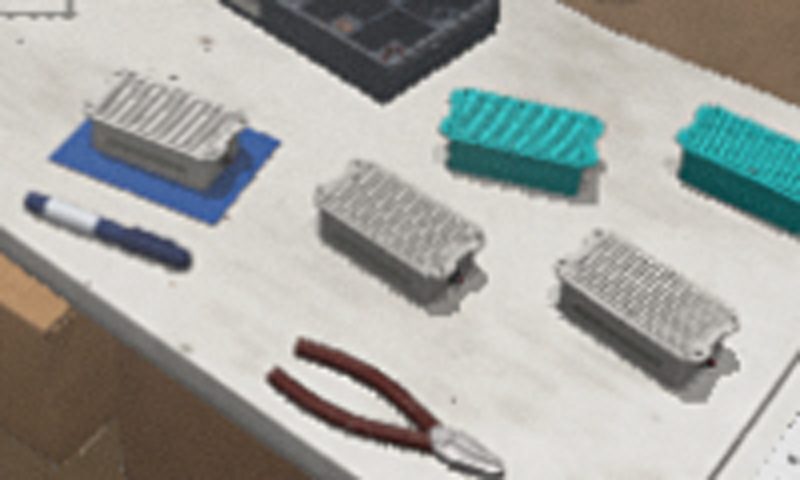

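```bash
cat > m.py <<'E'
from h import *
import pickle
t,s=pickle.load(open("im0.pkl","rb"))
# mat
for n,d in(("top",t),("scene",s)):
    hsv=cv2.cvtColor(d["image"],cv2.COLOR_RGB2HSV)
    b=cv2.inRange(hsv,(100,110,60),(125,255,255))
    c,_=cv2.findContours(b,cv2.RETR_EXTERNAL,cv2.CHAIN_APPROX_NONE)
    for k in c:
        if cv2.contourArea(k)>150:
            k=cv2.convexHull(k)
            print(n,cv2.contourArea(k),k.reshape(-1,2).mean(0))
            P=onz(d,k.reshape(-1,2),.003)[:,:2]
            r=cv2.minAreaRect((P*1000).astype(np.float32)); print("  rect@z3mm",r)
# drivers darkness in top
for n,d,boxes in (("top",t,[(292,200,340,236),(338,188,384,224),(240,208,292,246)]),("scene",s,[(268,232,332,282),(330,250,392,306),(215,210,270,255)])):
    for i,(x0,y0,x1,y1) in enumerate(boxes):
        g=d["image"][y0:y1,x0:x1].max(2)
        bg=np.percentile(g,90); print(n,i,"bg",bg)
        m=(g<bg-22).astype(np.uint8)*255
        cv2.imwrite(f"pics/m_{n}{i}.png",np.hstack([cv2.resize(g,None,fx=6,fy=6,interpolation=cv2.INTER_NEAREST),cv2.resize(m,None,fx=6,fy=6,interpolation=cv2.INTER_NEAREST)]))
E
python3 m.py
python3 - <<'E'
import cv2,numpy as np
for n in("top","scene"):
    im=[cv2.imread(f"pics/m_{n}{i}.png") for i in range(2)]
    w=max(i.shape[1] for i in im)
    cv2.imwrite(f"pics/mm_{n}.png",np.vstack([cv2.copyMakeBorder(i,0,0,0,w-i.shape[1],cv2.BORDER_CONSTANT) for i in im])[:600*1])
E
```

```text
top 988.5 [264.53846154 226.15384615]
  rect@z3mm ((461.00860595703125, -21.56055450439453), (105.96026611328125, 146.51629638671875), 12.553187370300293)
top 1981.0 [171.625  194.6875]
  rect@z3mm ((595.7195434570312, 338.6820983886719), (150.47650146484375, 214.35821533203125), 41.262977600097656)
scene 834.0 [242.875 242.5  ]
  rect@z3mm ((463.5727233886719, -20.628150939941406), (106.84263610839844, 144.67535400390625), 12.569488525390625)
scene 1051.0 [196.09090909 154.63636364]
  rect@z3mm ((728.3975219726562, 507.2460021972656), (174.0166778564453, 244.48301696777344), 39.79433822631836)
top 0 bg 228.0
top 1 bg 231.0
top 2 bg 229.0
scene 0 bg 220.0
scene 1 bg 223.0
scene 2 bg 218.0
```

View pics/mm_top.png

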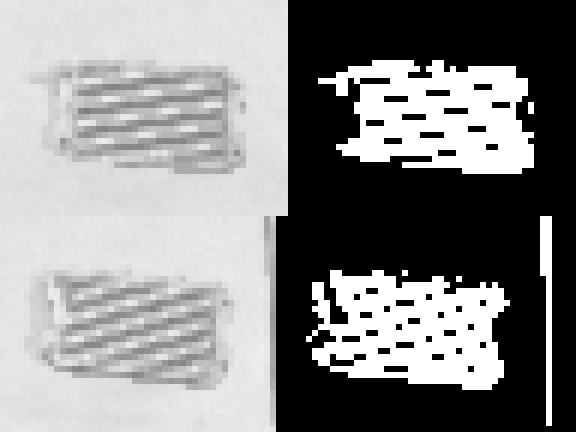

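View pics/mm_scene.png

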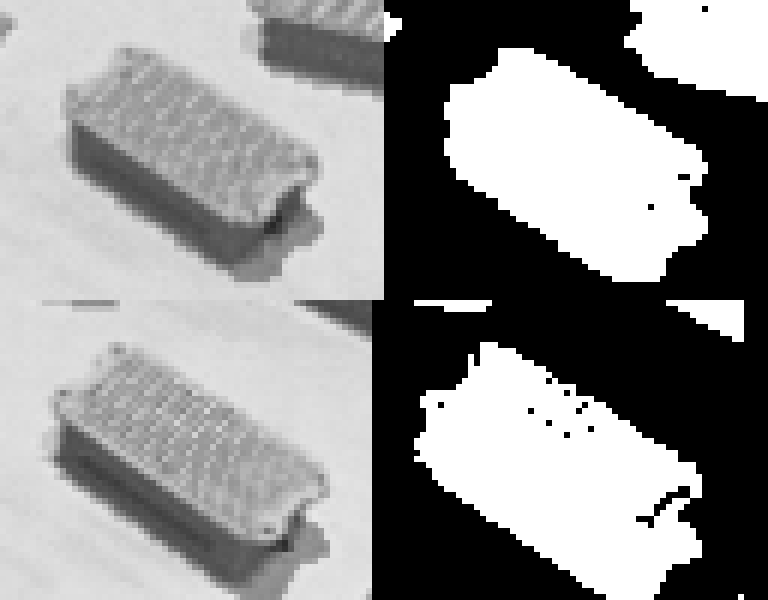

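```bash
cat > m2.py <<'E'
from h import *
import pickle
t,s=pickle.load(open("im0.pkl","rb"))
out=[]
for i,((x0,y0,x1,y1),z) in enumerate([((268,232,326,282),.039),((332,253,392,306),.039),((215,210,270,255),.042)]):
    U=6
    c=cv2.resize(s["image"][y0:y1,x0:x1],None,fx=U,fy=U,interpolation=cv2.INTER_CUBIC)
    g=cv2.GaussianBlur(c,(0,0),4).max(2)
    hs=cv2.cvtColor(c,cv2.COLOR_RGB2HSV)
    m=((g>138)&(g<198+0)).astype(np.uint8)
    if i==2: m=((g>138)&(hs[...,1]<60)).astype(np.uint8)
    m=cv2.morphologyEx(m,cv2.MORPH_OPEN,np.ones((19,19)))
    k=max(cv2.findContours(m,cv2.RETR_EXTERNAL,cv2.CHAIN_APPROX_NONE)[0],key=cv2.contourArea)
    uv=(k.reshape(-1,2)+.5)/U-.5+[x0,y0]
    P=onz(s,uv,z)[:,:2]*1000
    r=cv2.minAreaRect(P.astype(np.float32)); print("scene",i,r)
    cv2.drawContours(c,[k],-1,(255,0,0),1)
    bp=proj(s,np.c_[cv2.boxPoints(r)/1000,np.full(4,z)]); q=((bp-[x0,y0]+.5)*U).astype(int)
    cv2.polylines(c,[q.reshape(-1,1,2)],True,(0,200,0),1)
    out.append(c[:,:,::-1])
H=max(o.shape[0] for o in out);
a=np.vstack([cv2.copyMakeBorder(o,0,0,0,360-o.shape[1],cv2.BORDER_CONSTANT) for o in out[:2]])
cv2.imwrite("pics/o1.png",cv2.resize(a,None,fx=.97,fy=.97))
cv2.imwrite("pics/o2.png",out[2])
E
python3 m2.py
```

```text
scene 0 ((493.5063781738281, -220.8625946044922), (127.8240966796875, 69.29280853271484), 89.66870880126953)
scene 1 ((544.238037109375, -391.1366271972656), (120.96536254882812, 67.35212707519531), 85.67985534667969)
scene 2 ((478.02655029296875, -8.761222839355469), (145.3488311767578, 180.49581909179688), 42.238197326660156)
```

View pics/o1.png

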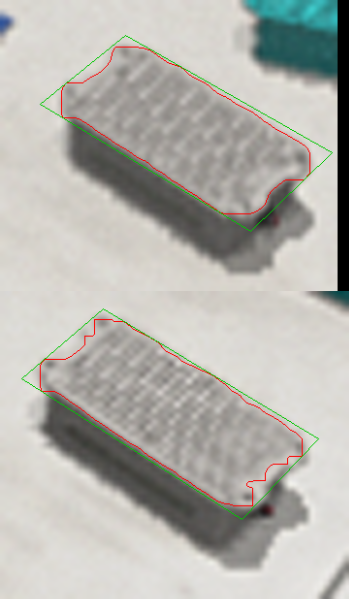

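View pics/o2.png

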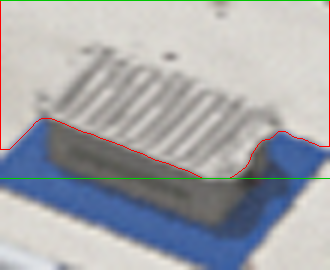

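```bash
cat > m3.py <<'E'
from h import *
import pickle
t,s=pickle.load(open("im0.pkl","rb"))
def stats(P):
    h=cv2.convexHull(P.astype(np.float32)*10).reshape(-1,2)
    M=cv2.moments(h); c=np.array([M["m10"],M["m01"]])/M["m00"]/10
    a=.5*np.degrees(np.arctan2(2*M["mu11"],M["mu20"]-M["mu02"]))
    u=np.array([np.cos(np.radians(a)),np.sin(np.radians(a))]);v=np.array([-u[1],u[0]])
    return c.round(1),"ang %.1f"%a,"L %.1f W %.1f"%(np.ptp(P@u),np.ptp(P@v)),"area %.0f"%(M["m00"]/100), "mid",(u*((P@u).max()+(P@u).min())/2+v*((P@v).max()+(P@v).min())/2).round(1)
U=6
for n,d,bx in(("scene",s,[(268,232,326,282),(332,253,392,306)]),("top",t,[(296,203,338,234),(340,190,381,224)])):
  o=[]
  for i,(x0,y0,x1,y1) in enumerate(bx):
    c=cv2.resize(d["image"][y0:y1,x0:x1],None,fx=U,fy=U,interpolation=cv2.INTER_CUBIC)
    if n=="scene":
        g=cv2.GaussianBlur(c,(0,0),4).max(2); m=((g>138)&(g<198)).astype(np.uint8)
        m=cv2.morphologyEx(m,cv2.MORPH_OPEN,np.ones((19,19)))
    else:
        g=cv2.GaussianBlur(c,(0,0),2).max(2); m=(g<np.percentile(g,85)-12).astype(np.uint8)
        m=cv2.morphologyEx(m,cv2.MORPH_CLOSE,np.ones((19,19)))
        m=cv2.morphologyEx(m,cv2.MORPH_OPEN,np.ones((21,21)))
    k=max(cv2.findContours(m,cv2.RETR_EXTERNAL,cv2.CHAIN_APPROX_NONE)[0],key=cv2.contourArea)
    uv=(k.reshape(-1,2)+.5)/U-.5+[x0,y0]
    print(n,i,*stats(onz(d,uv,.039)[:,:2]*1000))
    cv2.drawContours(c,[k],-1,(255,0,0),1); o.append(c[:,:,::-1])
  cv2.imwrite(f"pics/q_{n}.png",np.vstack([cv2.copyMakeBorder(q,0,0,0,370-q.shape[1],cv2.BORDER_CONSTANT) for q in o]))
E
python3 m3.py
```

```text
scene 0 [ 492.9 -219.5] ang 88.5 L 127.3 W 69.7 area 8090 mid [ 492.7 -220.9]
scene 1 [ 544.2 -390.7] ang 85.0 L 120.6 W 67.9 area 7675 mid [ 544.  -391.1]
top 0 [ 490.  -219.7] ang 85.6 L 130.4 W 74.4 area 8889 mid [ 490.5 -219.6]
top 1 [ 541.3 -389.4] ang 84.9 L 131.3 W 75.9 area 9171 mid [ 541.3 -387.9]
```

View pics/q_top.png

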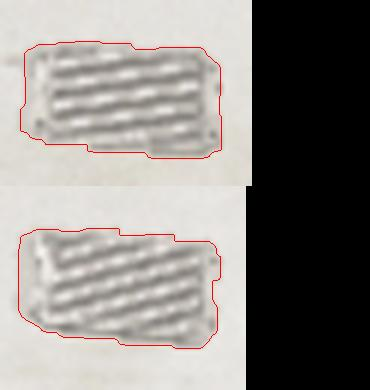

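Top view: the outlines sit on drivers 0 and 1, and they agree with the scene view within about 3 mm (A ≈ (491.5, -219.6), B ≈ (543, -390)). Next I'll measure the lid and bar, then check IK.

```bash
cat > m4.py <<'E'
from h import *
import pickle
t,s=pickle.load(open("im0.pkl","rb"))
# bar corner pixels (from 6x crops), top crop origin (130,140), scene (150,130)
f=lambda p,o:(np.array(p)+.5)/6-.5+o
bt=[f((462,381),(130,140)),f((302,515),(130,140))]; bs=[f((362,228),(150,130)),f((136,228),(150,130))]
for a,b in zip(bt,bs): print("tri",tri(t,a,s,b))
pt=onz(t,bt,.133);ps=onz(s,bs,.133)
for n,P in(("top",pt),("scene",ps)):
    v=P[1]-P[0]; print(n,P[:,:2],"len",np.linalg.norm(v),"mid",P.mean(0)[:2],"xang",np.degrees(np.arctan2(v[1],v[0]))-90)
for n,d in(("top",t),("scene",s)):
    hsv=cv2.cvtColor(d["image"],cv2.COLOR_RGB2HSV)
    b=cv2.inRange(hsv,(100,110,60),(125,255,255))
    k=cv2.convexHull(max(cv2.findContours(b,cv2.RETR_EXTERNAL,cv2.CHAIN_APPROX_NONE)[0],key=cv2.contourArea))
    r=cv2.minAreaRect((onz(d,k.reshape(-1,2),.134)[:,:2]*1000).astype(np.float32)); print(n,"lid",r)
    a=np.radians(r[2]); ex=np.array([np.cos(a),np.sin(a)]); print("  implied bar mid",np.array(r[0])-ex*106)
E
python3 m4.py
python3 - <<'E'
from h import *
def down(phi): 
    y=np.array([np.cos(phi),np.sin(phi),0]);z=np.array([0,0,-1.]);return R.from_matrix(np.c_[np.cross(y,z),y,z]).as_quat()
for n,p,a in(("A",(.4915,-.2196,.004),-3.5),("B",(.543,-.390,.004),-5),("M",(.4623,-.0211,.1),12.55)):
    for k in(0,180):
        print(n,k,ik(p,down(np.radians(a+k))))
E
```

```text
tri (array([0.53473763, 0.19163842, 0.14025254]), np.float64(0.002229531300646224))
tri (array([0.45127829, 0.28684365, 0.13899033]), np.float64(0.0005214797595147166))
top [[0.53491473 0.1932847 ]
 [0.45202499 0.28783404]] len 0.1257389626967255 mid [0.49346986 0.24055937] xang 41.24047419736834
scene [[0.54356389 0.20020886]
 [0.4568409  0.29551001]] len 0.12885335194471173 mid [0.5002024  0.24785944] xang 42.301845786557124
top lid ((573.643798828125, 311.63665771484375), (138.66043090820312, 197.52590942382812), 41.262977600097656)
  implied bar mid [493.96461164 241.72795204]
scene lid ((577.9872436523438, 316.8060607910156), (145.10813903808594, 203.86834716796875), 39.794334411621094)
  implied bar mid [496.54248117 248.96248583]
A 0 [-5.42909923e-01  6.60979838e-01  1.94140025e+00 -4.44089210e-16
  5.39212570e-01 -4.81823400e-01]
A 180 [-5.42909923e-01  6.60979838e-01  1.94140025e+00 -4.44089210e-16
  5.39212570e-01  2.65976925e+00]
B 0 [-7.21590705e-01  7.82316375e-01  1.60009805e+00 -4.44089210e-16
  7.59178226e-01 -6.34324242e-01]
B 180 [-7.21590705e-01  7.82316375e-01  1.60009805e+00 -4.44089210e-16
  7.59178226e-01  2.50726841e+00]
M 0 [-1.88495296e-01  4.21425249e-01  2.05992371e+00 -4.44089210e-16
  6.60243696e-01 -4.07534117e-01]
M 180 None
```

```bash
cat >> h.py <<'E'
def down(deg):
    phi=np.radians(deg)
    y=np.array([np.cos(phi),np.sin(phi),0]);z=np.array([0,0,-1.]);return R.from_matrix(np.c_[np.cross(y,z),y,z]).as_quat()
def st(m=""):
    q=sense(); print(m,"t%.2f"%q["time_s"],"pos",q["tool_pos"].round(4),"F",q["ft_force"].round(2),"T",q["ft_torque"].round(2),"w %.4f"%q["width"])
E
python3 - <<'E'
from h import *
q=down(-3.5)
reach((.4915,-.2196,.2),q); st("above")
move_straight((.4915,-.2196,.06),feed=.2)
print(move_straight((.4915,-.2196,.004),feed=.06,f_stop=8)); st("down")
move_gripper(.05,40); st("grip")
d=get_image("scene");crop(d,200,180,400,300,4,"pics/gripA.png")
E
```

```text
above t3.33 pos [ 0.4917 -0.2191  0.2   ] F [-0.07  1.08  0.38] T [-0.02 -0.02  0.05] w 0.0854
False
down t5.26 pos [ 0.4917 -0.2197  0.0043] F [0.35 0.71 1.03] T [-0.03  0.01  0.03] w 0.0855
grip t5.60 pos [ 0.4929 -0.2204  0.0051] F [ 2.93 -0.33  7.89] T [-0.18 -0.4  -0.05] w 0.0608
```

View pics/gripA.png

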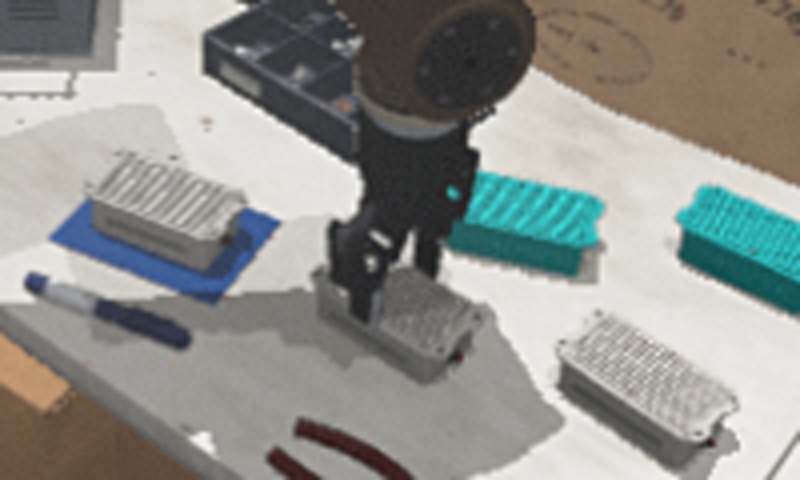

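Run:
```python
from h import *
move_straight((.4925,-.2200,.15),feed=.2); st("lift")
q=down(12.55)
reach((.4623,-.0211,.15),q); st()
sleep(.2); st("settled")
ds=get_image("scene");dt=get_image("top")
crop(ds,180,150,340,270,5,"pics/airA.png")
```

```text
lift t6.53 pos [ 0.4918 -0.2196  0.1489] F [ 0.04  0.07 -4.46] T [-0.03  0.01 -0.01] w 0.0610
 t7.35 pos [ 0.4625 -0.0213  0.1496] F [-0.55  0.11 -4.54] T [-0.01 -0.02  0.01] w 0.0610
settled t7.55 pos [ 0.4626 -0.022   0.1498] F [-0.1  -0.01 -4.3 ] T [ 0.02  0.03 -0.04] w 0.0606
```

View pics/airA.png

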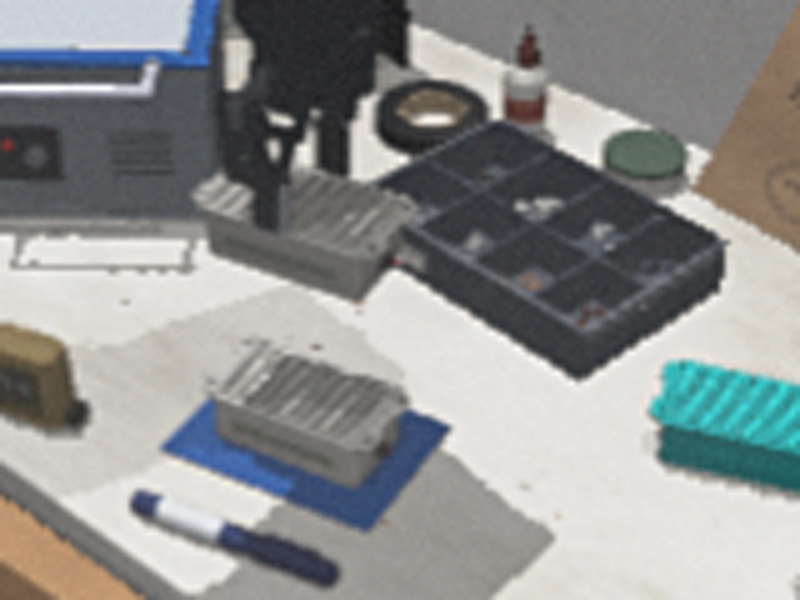

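Run:
```python
from h import *
q=[sense() for _ in range(1)]
Ts=[]
for _ in range(10): sleep(.03); Ts.append(sense()["ft_torque"])
print(np.mean(Ts,0),np.std(Ts,0))
ds=get_image("scene")
g=lambda p:(np.array(p)+.5)/5-.5+(180,150)
a=np.radians(12.55);ex=np.array([np.cos(a),np.sin(a)]);ey=np.array([-ex[1],ex[0]]);o=np.array([.4626,-.0216])
for n,pts,z in(("held bottom",[(211,256),(362,300)],.1447),("held top",[(202,205),(346,255)],.1837),("base bottom",[(218,437),(357,487)],.003)):
    P=onz(ds,[g(p) for p in pts],z)[:,:2]-o; print(n,[( (p@ex*1000).round(1),(p@ey*1000).round(1)) for p in P])
crop(ds,210,175,270,252,8,"pics/airA2.png")
```

```text
[ 0.01188594  0.00481641 -0.00505097] [0.04010511 0.02948888 0.02689627]
held bottom [(np.float64(-27.0), np.float64(48.6)), (np.float64(-20.1), np.float64(-49.2))]
held top [(np.float64(-32.1), np.float64(49.5)), (np.float64(-33.4), np.float64(-46.4))]
base bottom [(np.float64(-27.0), np.float64(50.5)), (np.float64(-23.6), np.float64(-48.3))]
```

View pics/airA2.png

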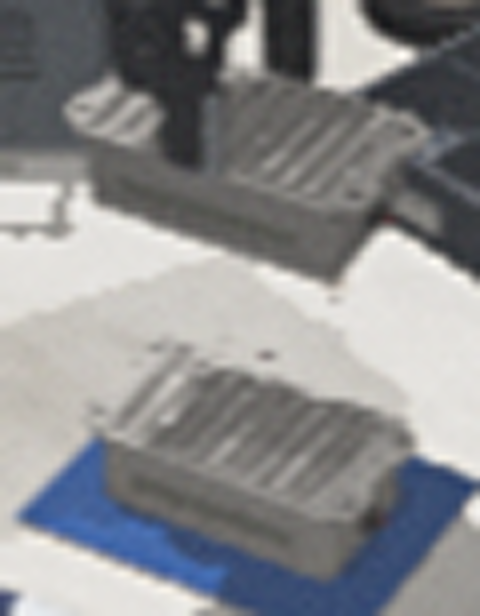

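The held driver (bottom corners at crop px (95,200) and (335,283)) is centred on the TCP within about 1.5 mm, and so is the base ((108,497), (325,580)). I'll place it now.

Run:
```python
from h import *
x,y=.4623,-.0208
move_straight((x,y,.065),feed=.12)
sleep(.2);print(move_straight((x,y,.0455),feed=.02,f_stop=4)); st("place")
move_gripper(.085); st("rel")
move_straight((x,y,.16),feed=.15)
reach((.543,-.39,.16),down(-5)); st()
ds=get_image("scene");crop(ds,200,180,280,260,7,"pics/stA.png")
dt=get_image("top");crop(dt,230,190,300,250,7,"pics/stAt.png")
```

```text
True
place t9.93 pos [ 0.4622 -0.0207  0.047 ] F [0.79 0.98 5.71] T [ 0.07  0.15 -0.01] w 0.0612
rel t10.29 pos [ 0.4617 -0.0207  0.0466] F [-0.23 -0.19  0.1 ] T [-0.02 -0.07 -0.02] w 0.0850
 t12.61 pos [ 0.5433 -0.3887  0.1601] F [ 0.87  0.14 -0.51] T [-0.   -0.02 -0.  ] w 0.0852
```

View pics/stA.png

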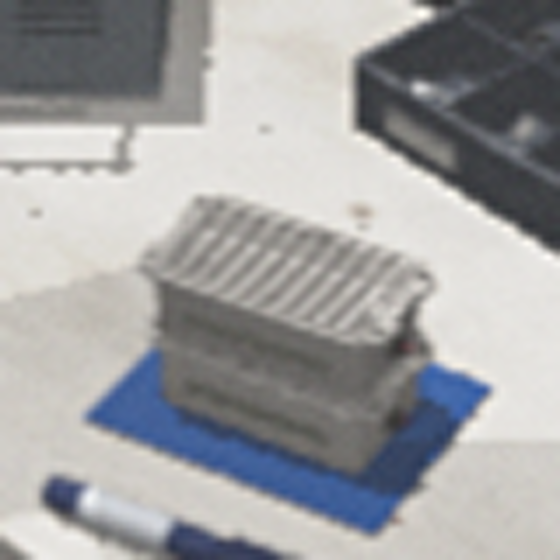

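View pics/stAt.png

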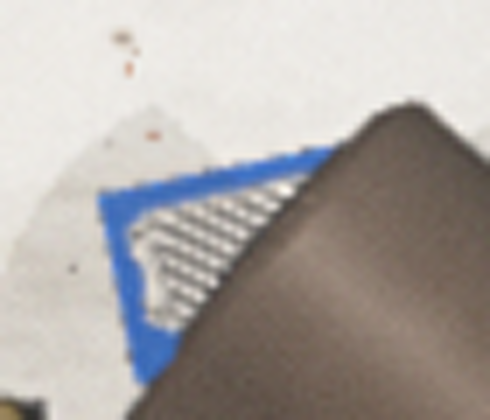

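A sits flush on the base (left side edges at crop x≈160, right end corners about (365,470) below, (375,345) above). Now B.

Run:
```python
from h import *
x,y=.543,-.390
move_straight((x,y,.06),feed=.2)
print(move_straight((x,y,.004),feed=.06,f_stop=8)); st("down")
move_gripper(.05,40); st("grip")
move_straight((x,y,.18),feed=.2); st("lift")
reach((.4623,-.0208,.18),down(12.55)); sleep(.3); st("settled")
ds=get_image("scene"); import pickle; pickle.dump((ds,sense()),open("airB.pkl","wb"))
crop(ds,205,160,275,255,6,"pics/airB.png")
```

```text
False
down t14.44 pos [ 0.5432 -0.3901  0.0044] F [ 0.71 -0.19  0.2 ] T [ 0.03 -0.01  0.03] w 0.0851
grip t14.88 pos [ 0.5444 -0.3909  0.0074] F [-3.46  4.33 23.99] T [ 0.66  0.01 -0.16] w 0.0577
lift t15.91 pos [ 0.5426 -0.3896  0.1786] F [0.09 0.86 0.29] T [-0.01 -0.02 -0.01] w 0.0497
settled t17.62 pos [ 0.4625 -0.0212  0.1799] F [0.41 0.21 0.07] T [-0.01 -0.01 -0.02] w 0.0500
```

View pics/airB.png

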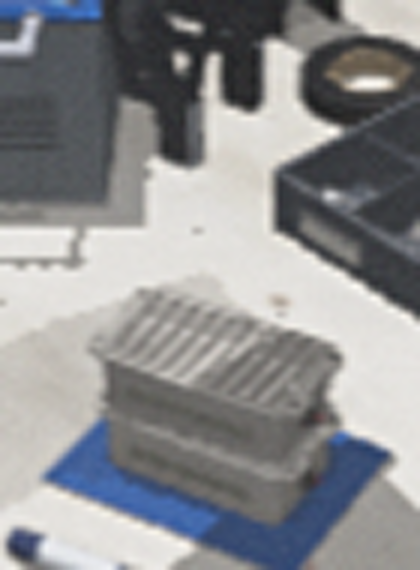

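The fingers came up empty (gripper gap visible, no driver). I'll look at where B is now.

Run:
```python
from h import *
import pickle
ds=get_image("scene");dt=get_image("top")
pickle.dump((dt,ds),open("im1.pkl","wb"))
crop(ds,320,240,400,310,7,"pics/B1s.png");crop(dt,330,180,390,230,8,"pics/B1t.png")
```

```text
(no output)
```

View pics/B1s.png

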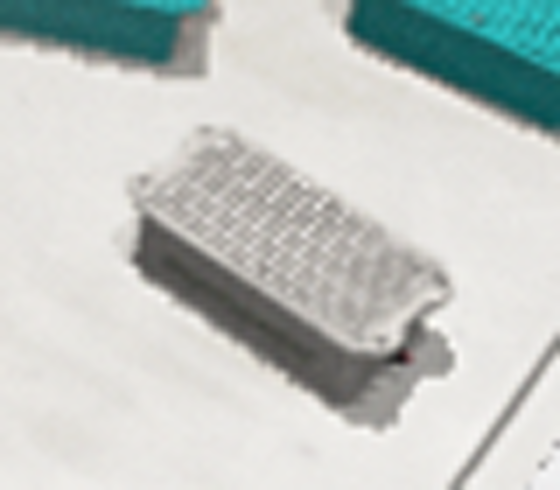

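View pics/B1t.png

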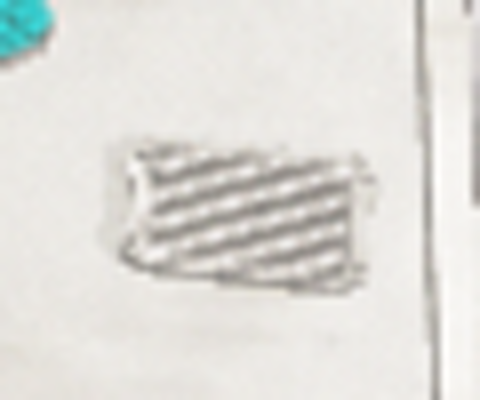

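```bash
sed -e 's/im0.pkl/im1.pkl/' -e 's/(268,232,326,282),//' -e 's/(296,203,338,234),//' m3.py > m5.py; python3 m5.py
```

```text
scene 0 [ 540.7 -392.6] ang 87.3 L 111.3 W 67.0 area 6694 mid [ 541.4 -391.9]
top 0 [ 540.1 -389.4] ang 84.8 L 132.0 W 74.3 area 9108 mid [ 539.8 -388.2]
```

View pics/q_scene.png

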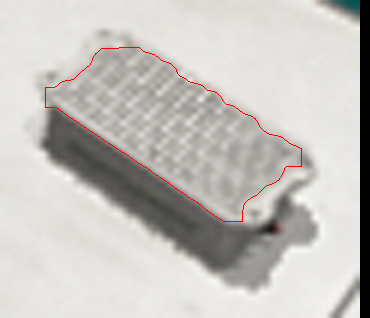

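View pics/q_top.png

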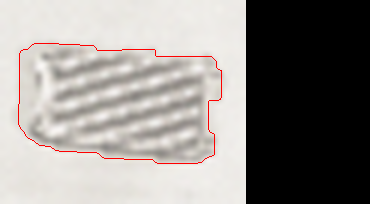

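Run:
```python
from h import *
import pickle
ds,q=pickle.load(open("airB.pkl","rb"))
a=np.radians(12.55);ex=np.array([np.cos(a),np.sin(a),0]);p=q["tool_pos"]
for off in(-.025,-.0395,.025,.0395):
  for dz in(0,.01,.02): 
    u=proj(ds,p+ex*off+[0,0,dz])[0]; print(off,dz,((u-[205,160]+.5)*6).round(0))
```

```text
-0.025 0 [188. 215.]
-0.025 0.01 [188. 198.]
-0.025 0.02 [187. 180.]
-0.0395 0 [172. 231.]
-0.0395 0.01 [172. 213.]
-0.0395 0.02 [171. 195.]
0.025 0 [242. 164.]
0.025 0.01 [242. 147.]
0.025 0.02 [242. 129.]
0.0395 0 [257. 150.]
0.0395 0.01 [257. 133.]
0.0395 0.02 [257. 115.]
```

Geometrically, the near fingertip at crop (182,165) lies about 20 mm above the nominal TCP at this opening. So the pads held only the driver's top strip, which explains the slip. I'll regrasp about 10 mm deeper, guarded by the force stop.

Run:
```python
from h import *
move_gripper(.085)
x,y=.5415,-.3905
reach((x,y,.16),down(-4.5))
move_straight((x,y,.05),feed=.2)
sleep(.1);print(move_straight((x,y,-.006),feed=.05,f_stop=6)); st("down")
move_gripper(.056,50); st("grip")
sleep(.3); st("grip")
```

```text
False
down t21.68 pos [ 0.5416 -0.3906 -0.0056] F [-0.42  0.06 -0.04] T [-0.03  0.04  0.02] w 0.0853
grip t22.02 pos [ 0.5419 -0.3907 -0.005 ] F [0.14 0.53 6.37] T [ 0.13  0.01 -0.07] w 0.0622
grip t22.32 pos [ 0.5419 -0.3908 -0.005 ] F [-0.16  0.68  5.73] T [ 0.12  0.01 -0.09] w 0.0620
```

Run:
```python
from h import *
x,y=.5415,-.3905
move_straight((x,y,.16),feed=.15); st("lift")
reach((.4623,-.0208,.18),down(12.55)); sleep(.3); st("settled")
ds=get_image("scene"); import pickle; pickle.dump((ds,sense()),open("airB.pkl","wb"))
crop(ds,205,150,275,255,6,"pics/airB2.png")
```

```text
lift t23.58 pos [ 0.5411 -0.3902  0.159 ] F [ 0.79 -0.2  -3.71] T [-0.03  0.    0.04] w 0.0622
settled t25.29 pos [ 0.4625 -0.0213  0.1799] F [ 0.02 -0.45 -3.84] T [-0.02 -0.01 -0.05] w 0.0621
```

View pics/airB2.png

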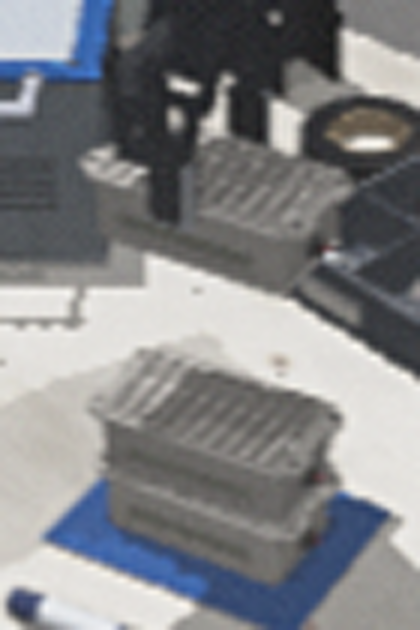

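Run:
```python
from h import *
import pickle
ds,q=pickle.load(open("airB.pkl","rb"))
c=lambda x0,y0,x1,y1,s,f:crop(ds,x0,y0,x1,y1,s,f)
c(212,168,266,204,14,"pics/hB.png"); c(212,204,266,248,13,"pics/hA.png")
```

```text
(no output)
```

View pics/hB.png

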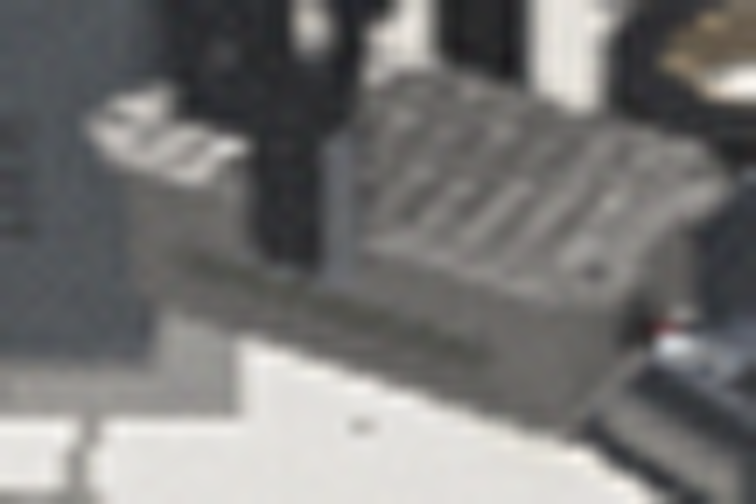

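View pics/hA.png

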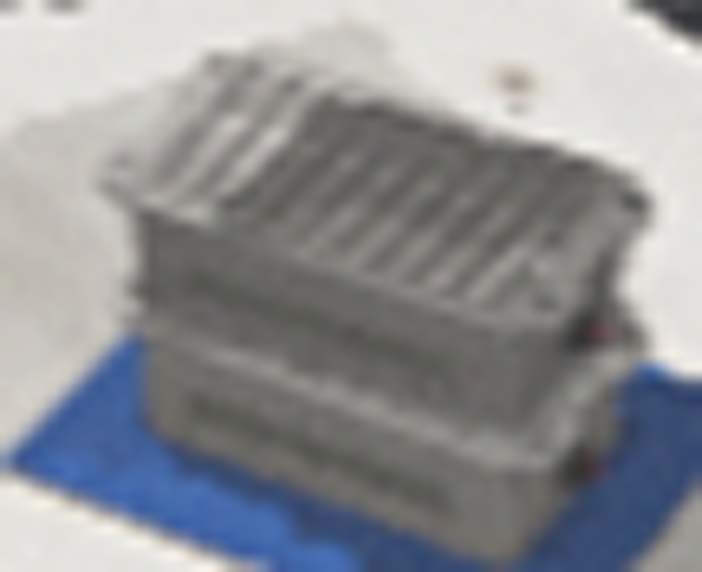

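Run:
```python
from h import *
import pickle
ds,q=pickle.load(open("airB.pkl","rb"))
a=np.radians(12.55);ex=np.array([np.cos(a),np.sin(a)]);ey=np.array([-ex[1],ex[0]]);o=np.array([.4623,-.0208])
B=lambda p:(np.array(p)+.5)/14-.5+(212,168); A=lambda p:(np.array(p)+.5)/13-.5+(212,204)
for n,pts,z in(("B body",[B((135,295)),B((572,432))],.185),("B ears",[B((90,125)),B((735,185))],.224),("B dot",[B((660,325))],.200),
 ("A ears",[A((105,180)),A((650,205))],.081),("A dot",[A((600,335))],.057),("base body",[A((148,425)),A((502,560))],.003),("base ears",[A((128,300)),A((648,345))],.042),("base dot",[A((590,470))],.018)):
    P=(onz(ds,pts,z)[:,:2]-o)*1000; print(n,(P@ex).round(1),(P@ey).round(1),"mid",(P@ey).mean().round(1))
```

```text
B body [-23.4 -20.8] [ 50.2 -51.6] mid -0.7
B ears [-24.   21.3] [ 58.7 -64.9] mid -3.1
B dot [1.5] [-59.1] mid -59.1
A ears [-29.8  25. ] [ 56.9 -58. ] mid -0.5
A dot [3.5] [-56.9] mid -56.9
base body [-24.3 -23.2] [ 52.4 -46. ] mid 3.2
base ears [-25.4  21.5] [ 55.4 -60.1] mid -2.3
base dot [-0.1] [-56.7] mid -56.7
```

Measured along the length, A is within about 1 mm of the base. B (red dot at crop (660,325), ears (90,125)/(735,185)) hangs about 2 mm off towards -y, so I'll correct for that on placing.

Run:
```python
from h import *
x,y=.4620,-.0190
move_straight((x,y,.095),feed=.12)
sleep(.2);print(move_straight((x,y,.0735),feed=.02,f_stop=4)); st("place")
move_gripper(.085); st("rel")
move_straight((x,y,.2),feed=.15)
reach((.45,.22,.25),down(41.2)); st()
ds=get_image("scene");dt=get_image("top")
import pickle;pickle.dump((dt,ds),open("im2.pkl","wb"))
crop(ds,205,190,275,250,10,"pics/stB.png");crop(dt,130,150,330,270,4,"pics/stBt.png")
```

```text
True
place t27.27 pos [ 0.4619 -0.019   0.0761] F [-1.9   0.84  5.19] T [0.06 0.05 0.02] w 0.0618
rel t27.63 pos [ 0.4615 -0.0189  0.0756] F [-0.12  0.49  0.28] T [ 0.01 -0.04 -0.02] w 0.0851
 t29.57 pos [0.45   0.2192 0.2494] F [ 0.26  0.   -0.73] T [ 0.02 -0.01  0.03] w 0.0850
```

View pics/stB.png

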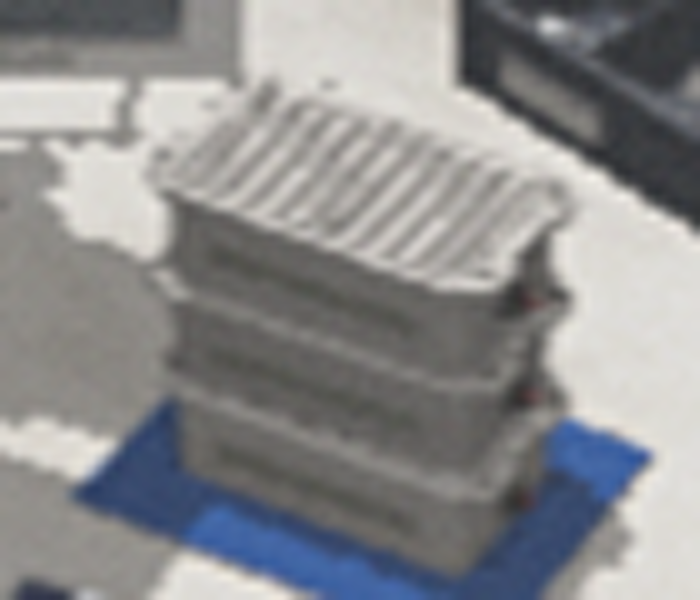

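View pics/stBt.png

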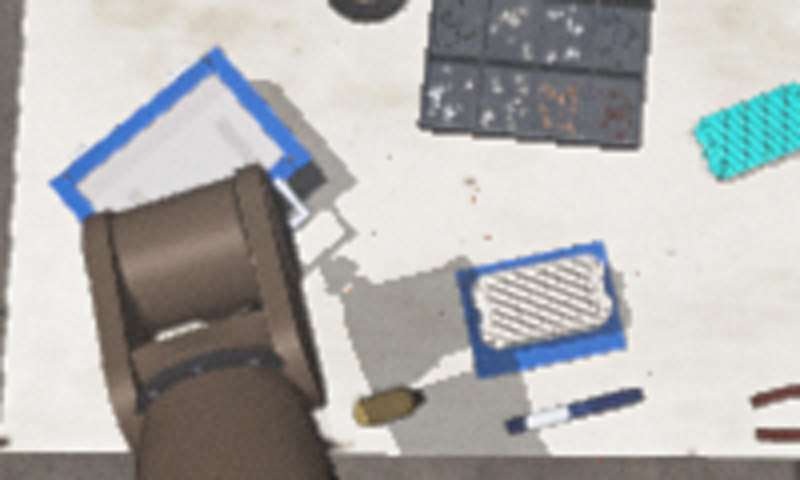

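The pile is regular: left ear tips at (155,170), (162,280), (170,385) and red dots at (535,300), (528,397), (523,495). Bystanders look untouched. Next I'll plan the lid arc.

```bash
cat > lid.py <<'E'
from h import *
YAW=41.3; a=np.radians(YAW); ex=np.array([np.cos(a),np.sin(a),0]); ey=np.array([-ex[1],ex[0],0]); ez=np.array([0,0,1.])
def hinge(bar): return np.array([bar[0],bar[1],0])+.176*ex+ez*.130
def pose(H,th,depth,frac,flip=0,yoff=0):
    P=H+.176*(-np.cos(th)*ex+np.sin(th)*ez)+.003*(np.sin(th)*ex+np.cos(th)*ez)
    Rm=R.from_rotvec(ey*th*frac)*R.from_quat(down(YAW+flip))
    return P+Rm.apply([0,0,depth])+ey*yoff,Rm.as_quat()
E
python3 - <<'E'
from lid import *
H=hinge((.4945,.2420)); print(H)
for flip in(0,180):
  for frac in(0,.35):
    for th in(0,.5,1.05):
        p,q=pose(H,th,.02,frac,flip); j=ik(p,q); print(flip,frac,th,p.round(3),None if j is None else j.round(2))
E
```

```text
[0.62672249 0.35816029 0.13      ]
0 0 0 [0.494 0.242 0.113] [ 0.34  0.5   1.84 -0.    0.8  -0.39]
0 0 0.5 [0.512 0.257 0.197] [ 0.35  0.43  1.7  -0.    1.02 -0.37]
0 0 1.05 [0.563 0.302 0.264] [ 0.39  0.46  1.45 -0.    1.23 -0.33]
0 0.35 0 [0.494 0.242 0.113] [ 0.34  0.5   1.84 -0.    0.8  -0.39]
0 0.35 0.5 [0.509 0.255 0.197] [ 0.38  0.49  1.59 -0.06  1.22 -0.32]
0 0.35 1.05 [0.557 0.297 0.265] [ 0.43  0.62  1.21 -0.1   1.67 -0.28]
180 0 0 [0.494 0.242 0.113] None
180 0 0.5 [0.512 0.257 0.197] None
180 0 1.05 [0.563 0.302 0.264] None
180 0.35 0 [0.494 0.242 0.113] None
180 0.35 0.5 [0.509 0.255 0.197] None
180 0.35 1.05 [0.557 0.297 0.265] None
```

Run:
```python
from lid import *
H=hinge((.4945,.2420))
p,q=pose(H,0,.022,0)
move_gripper(.034,40)
reach(p+[0,0,.06],q); sleep(.15); st("above")
ds=get_image("scene");crop(ds,155,110,245,200,6,"pics/l0.png")
dt=get_image("top");crop(dt,140,150,240,250,6,"pics/l0t.png")
```

```text
above t30.83 pos [0.4945 0.242  0.1729] F [0.31 0.53 0.62] T [0.04 0.02 0.01] w 0.0343
```

View pics/l0.png

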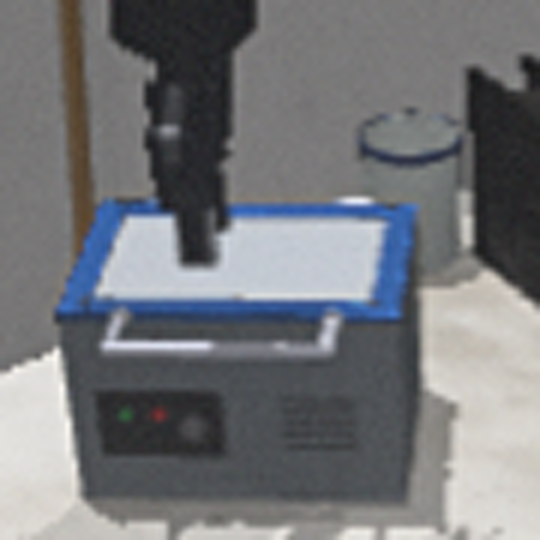

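The fingers are straight above the bar (fingertip at (195,265), bar from (105,347) to (335,347)). I'll descend with the force stop and then close.

Run:
```python
from lid import *
H=hinge((.4945,.2420))
p,q=pose(H,0,.022,0)
print(move_straight(p,feed=.05,f_stop=5)); st("down")
ds=get_image("scene");crop(ds,155,110,245,200,6,"pics/l1.png")
```

```text
False
down t32.28 pos [0.4947 0.2421 0.1113] F [ 0.13 -0.27 -0.13] T [0.02 0.06 0.01] w 0.0338
```

View pics/l1.png

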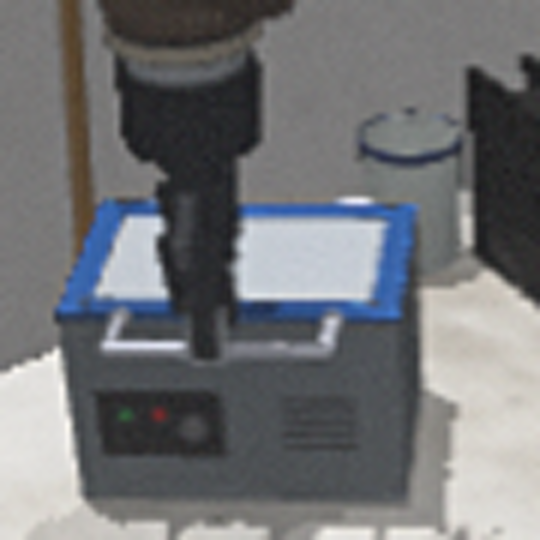

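Run:
```python
from lid import *
H=hinge((.4945,.2420))
p,q=pose(H,0,.030,0)
print(move_straight(p,feed=.05,f_stop=5)); st("down")
move_gripper(.0,40); st("close"); sleep(.3); st("close")
ds=get_image("scene");crop(ds,155,110,245,200,6,"pics/l2.png")
```

```text
False
down t32.64 pos [0.4943 0.2419 0.1026] F [ 0.33  0.78 -0.99] T [ 0.03 -0.05 -0.03] w 0.0336
close t32.98 pos [0.496  0.2431 0.1035] F [ 5.78  7.75 -1.68] T [ 1.3  -0.87 -0.02] w 0.0075
close t33.28 pos [0.496  0.2431 0.1035] F [ 5.17  7.94 -3.09] T [ 1.25 -0.78  0.05] w 0.0077
```

View pics/l2.png

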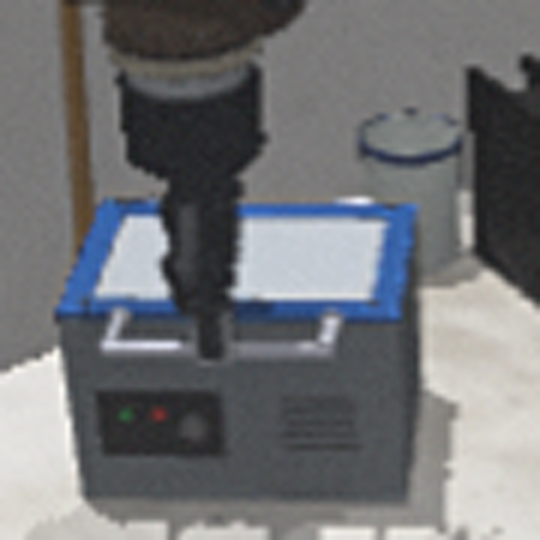

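Run:
```python
from lid import *
ds=get_image("scene")
p=sense()["tool_pos"]
for dz in(0,.01,.02,.03): print(dz,((proj(ds,p+[0,0,dz])[0]-[155,110]+.5)*6).round(0),((proj(ds,p+[0,0,dz]-ex*.012)[0]-[155,110]+.5)*6).round(0))
for y in(-.062,.062): print("bar",((proj(ds,np.array([p[0],p[1],.133])+ey*y)[0]-[155,110]+.5)*6).round(0))
crop(ds,175,145,205,180,16,"pics/l3.png")
```

```text
0 [223. 398.] [220. 409.]
0.01 [222. 383.] [219. 395.]
0.02 [220. 368.] [217. 380.]
0.03 [219. 353.] [216. 364.]
bar [328. 355.]
bar [110. 353.]
```

View pics/l3.png

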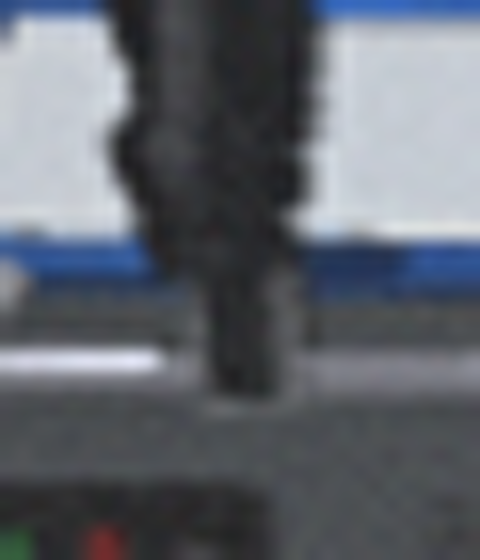

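The fingertip (bright edge at crop (235,405)) ends only just below the bar (row ≈365), so this is a tip-only hold. I'll reopen slightly, correct the bar estimate from the closing force, and go deeper.

Run:
```python
from lid import *
H=hinge((.4968,.2440))
move_gripper(.032)
p,q=pose(H,0,.030,0); move_straight(p,feed=.05)
p,q=pose(H,0,.043,0)
sleep(.1);print(move_straight(p,feed=.05,f_stop=5)); st("down")
move_gripper(.0,40); sleep(.3); st("close")
ds=get_image("scene");crop(ds,155,110,245,200,6,"pics/l4.png")
```

```text
False
down t34.50 pos [0.4966 0.2439 0.0895] F [-0.39 -0.28 -0.34] T [-0.02 -0.02  0.  ] w 0.0323
close t35.12 pos [0.4959 0.2433 0.09  ] F [-3.62 -4.6   1.6 ] T [-0.85  0.6  -0.08] w 0.0086
```

View pics/l4.png

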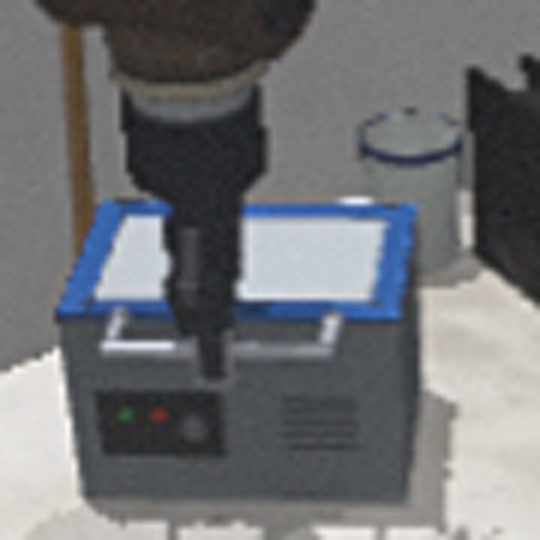

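Run:
```python
from lid import *
H=hinge((.4960,.2433))
for d in(8,18):
    p,q=pose(H,np.radians(d),.043,.35)
    move_straight(p,feed=.06,orientation=q); st(d)
ds=get_image("scene");crop(ds,155,110,245,200,6,"pics/l5.png")
```

```text
8 t35.73 pos [0.4959 0.2432 0.1142] F [-0.38 -3.11 -3.56] T [-0.31 -0.01 -0.01] w 0.0081
18 t36.39 pos [0.4993 0.2462 0.1444] F [-2.22 -4.49 -2.74] T [-0.71  0.34  0.02] w 0.0084
```

View pics/l5.png

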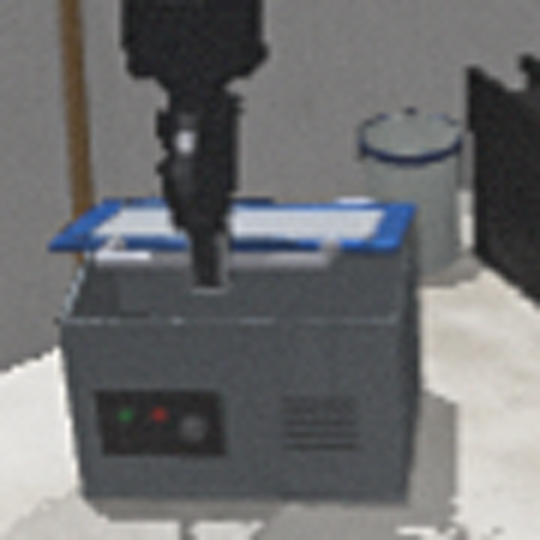

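The lid follows, with the bar held at (205,258). Continuing along the arc.

Run:
```python
from lid import *
H=hinge((.4960,.2433))
for d in(28,38,47,55,60):
    p,q=pose(H,np.radians(d),.043,.35)
    move_straight(p,feed=.06,orientation=q); st(d)
sleep(.3); st("end")
ds=get_image("scene");crop(ds,150,90,250,190,6,"pics/l6.png")
dt=get_image("top");crop(dt,130,140,260,240,6,"pics/l6t.png")
import pickle;pickle.dump((dt,ds),open("im3.pkl","wb"))
```

```text
28 t37.09 pos [0.5064 0.2524 0.1728] F [-3.75 -6.06 -1.3 ] T [-1.01  0.65  0.07] w 0.0082
38 t37.74 pos [0.5171 0.2618 0.1992] F [-7.14 -8.22  3.01] T [-1.35  1.06  0.  ] w 0.0081
47 t38.33 pos [0.5296 0.2727 0.2203] F [-8.98 -9.28  6.09] T [-1.64  1.48  0.02] w 0.0087
55 t38.88 pos [0.5428 0.2842 0.2369] F [-8.16 -8.   10.74] T [-1.77  1.66  0.07] w 0.0083
60 t39.27 pos [0.5518 0.2921 0.2458] F [-8.68 -9.19 13.13] T [-1.85  1.82  0.02] w 0.0086
end t39.57 pos [0.5517 0.292  0.2457] F [-7.47 -8.02 12.03] T [-1.75  1.76  0.08] w 0.0082
```

View pics/l6.png

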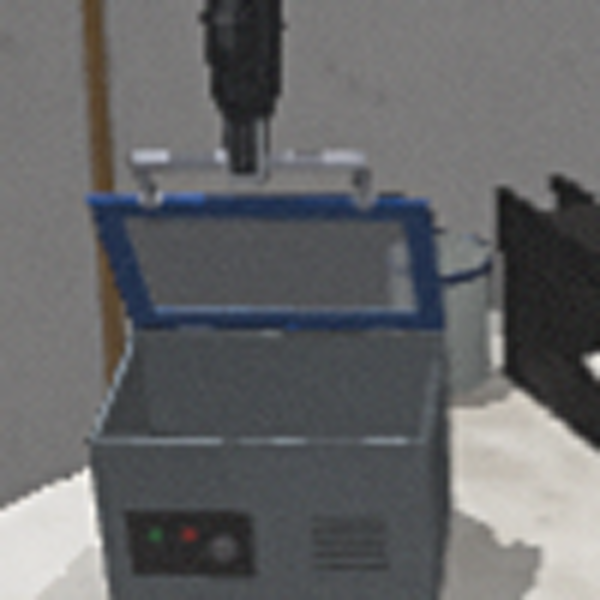

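View pics/l6t.png

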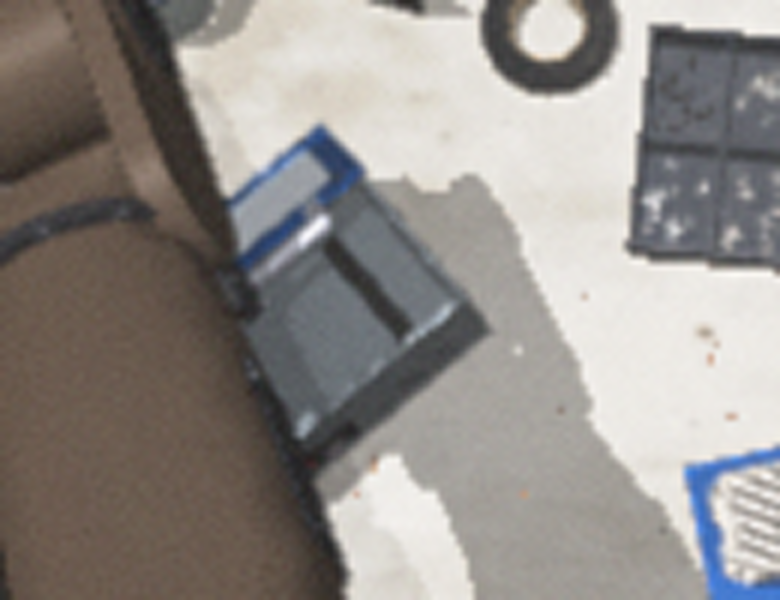

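Run:
```python
from lid import *
import pickle
from scipy.optimize import brentq,minimize_scalar
t0,s0=pickle.load(open("im0.pkl","rb")); t,s=pickle.load(open("im3.pkl","rb"))
H=hinge((.4960,.2433))
P=lambda th:H+.176*(-np.cos(th)*ex+np.sin(th)*ez)+.003*(np.sin(th)*ex+np.cos(th)*ez)
f=lambda p,o:(np.array(p)+.5)/6-.5+np.array(o)
def row(d,th): return proj(d,[P(th)+ey*.062,P(th)-ey*.062])
print("shut pred",row(s,0),"meas",f((136,228),(150,130)),f((362,228),(150,130)))
for deg in(52,56,60,64,68): print(deg,row(s,np.radians(deg)).round(1).tolist())
print("meas",f((135,158),(150,90)),f((368,158),(150,90)))
# lid front edge inner/outer near corners (top edge of frame) at 140 from hinge
for deg in(56,60,64):
    th=np.radians(deg);E=H+.140*(-np.cos(th)*ex+np.sin(th)*ez)
    print(deg,"edge",proj(s,[E+ey*.1,E-ey*.1]).round(1).tolist(), "top", proj(t,[E-ey*.1,P(th)-ey*.062]).round(1).tolist())
print("meas edge",f((90,198),(150,90)),f((430,200),(150,90)),"top bar end",f((322,217),(130,140)))
```

```text
shut pred [[172.86323587 168.3534144 ]
 [209.1691262  168.68409309]] meas [172.25       167.58333333] [209.91666667 167.58333333]
52 [[172.3, 122.6], [209.1, 122.8]]
56 [[172.7, 119.4], [209.3, 119.6]]
60 [[173.1, 116.4], [209.5, 116.6]]
64 [[173.5, 113.6], [209.8, 113.8]]
68 [[174.0, 111.0], [210.1, 111.2]]
meas [172.08333333 115.91666667] [210.91666667 115.91666667]
56 edge [[163.8, 125.7], [221.4, 126.1]] top [[191.9, 169.4], [185.0, 178.5]]
60 edge [[164.1, 123.4], [221.5, 123.7]] top [[190.2, 167.3], [182.7, 175.7]]
64 edge [[164.5, 121.1], [221.7, 121.5]] top [[188.3, 165.1], [180.3, 173.0]]
meas edge [164.58333333 122.58333333] [221.25       122.91666667] top bar end [183.25 175.75]
```

The lid measures about 60° in both views: bar row 115.9 against 116.5 predicted at 60°, and top-view bar end (183.3,175.8) against (182.7,175.7). I'll take a last look at the pile and the bench, check the hold is steady, and hand in.

Run:
```python
from lid import *
st()
ds=get_image("scene");crop(ds,160,190,360,330,4,"pics/fin.png")
a=get_image("scene")["image"].astype(int);sleep(.5);b=get_image("scene")["image"].astype(int)
print(np.abs(a-b)[95:130,160:225].max(), np.abs(a-b).mean()); st()
```

```text
t39.67 pos [0.5517 0.292  0.2457] F [-8.23 -9.33 12.5 ] T [-1.74  1.75  0.09] w 0.0082
11 2.082392374674479
 t40.32 pos [0.5517 0.292  0.2457] F [-8.45 -9.06 12.04] T [-1.73  1.77  0.04] w 0.0082
```

View pics/fin.png

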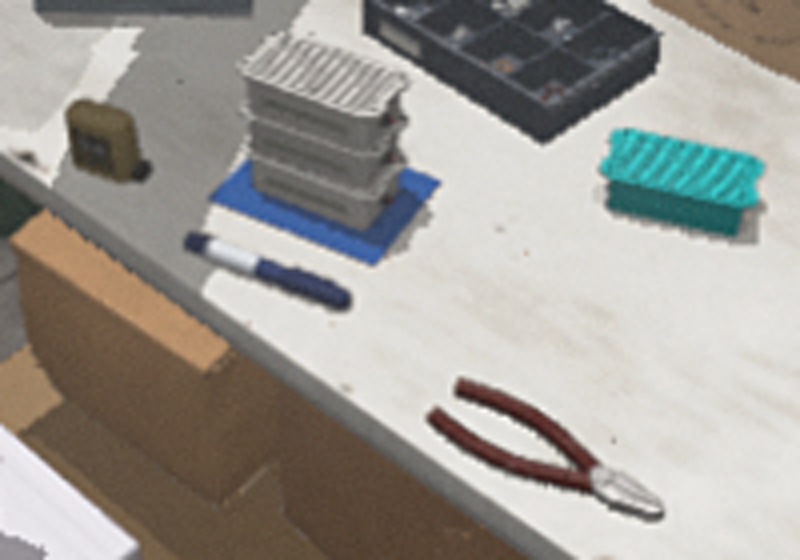

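The pile of three stands square on the mat at about (325,130). The tape measure, marker and cutters are where they were, and the lid is steady.

```bash
python3 -c "
from bench import *
print(close_job())"
```

```text
the job is handed in; nothing more can be done
None
```

I piled both loose drivers on the one on the mat, A first and then B. I then opened the lid by its bar to about 60° and handed the job in at about 40 s with the gripper still holding it.

- **Pile:** In the pictures the three drivers stand flush and upright. I measured A within about 1 mm of the base lengthwise. I shifted B about 2 mm before placing it and checked it afterwards only by its even edges and end marks.
- **Lid:** Both camera views put it at 59.5–60°. The hold was steady for the last half second or so, with the fingers gripping the bar at 8.2 mm width.
- **Other things:** The tape measure, marker, side cutters and the turquoise driver in view had not moved in the last picture. The second turquoise driver and the tape roll were not in that last crop. The tape roll was in its place in the top view taken after the lid was opened.

Some things did not go to plan or did not agree:

- **First grasp of B:** It slipped off because the fingertips sat higher than I had assumed. Regrasping about 10 mm deeper held. The first bar grasp was also too shallow, so I redid it.
- **Camera disagreement:** The two views differed by about 10 mm on the shut bar's position. I corrected it from the closing force.
- **Leftover push:** About 16 N of steady push remains between the gripper and the lid, mostly along the lid away from the hinge. I left it as it was.

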